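# Press the emblem in the screw press

### The job

Pick up the wooden board that carries the yellow emblem, slide it emblem end first into the screw press so that it lies flat and square on the bed with the emblem centred under the pressing plate, and let go of it. Then screw the knurled knob on top clockwise, regripping it as often as needed, until it is fully down with its shoulder on the crossbeam and the board is held pressed. Leave the plain board and everything else on the table where they are.

Things in the scene. Friction and masses are not known exactly. Their poses are not given: they have to be found in the camera images.
- board_centre (a point): centre (half-way up) of the loose brown wooden board with the yellow emblem: 220 mm long (x), 56 mm wide (y), 15 mm thick (z), 130 g, lying flat on the 3 mm thick green cutting mat, which lies on the work surface. Its x axis runs along the board towards the emblem end, z is up. Grasp it across its 56 mm width.
- emblem (a point): centre of the round yellow emblem (50 mm across) on the top face of that board, 70 mm from the board's centre towards its emblem end (that end is 40 mm beyond the emblem's centre). Axes as the board's.
- plain_centre (a point): centre (half-way up) of the second wooden board, same size, without an emblem, lying on the mat. A bystander: leave it alone. Shares the mat with the emblem board, in either place.
- press_bed (a point): screw press, fixed to the table: point on top of its bed (30 mm above the table), straight below the pressing plate's centre. x points from the open front to the back, y to its left, z up. The bed reaches from x = -125 to +65 mm, 190 mm wide. A brass back stop, 7 mm high, crosses it with its front face at x = +44 mm: a board with its emblem centred here ends 4 mm in front of the stop.
- press_beam (a point): centre of the top face of the press's dark crossbeam (44 mm in x, 200 mm in y, 30 mm thick, a boss 8 mm deep under its middle), 130 mm above the bed. A brass bush (40 mm across, 8 mm high) stands on its middle. It is carried by two round pillars, 18 mm thick, at y = +78 and -78 mm, with nuts 9 mm high on top. Axes as the bed's.
- plate_under (a point): centre of the rubber underside of the pressing plate (80 mm in x, 90 mm in y), hung on springs below the platen (80 x 130 mm, its top 30 mm above this point); both slide on the pillars and their front edges are 40 mm in front of this point. 35 mm above the bed with the screw at 0, coming down 16 mm a turn. Axes as the bed's.
- knob_grip (a point): point on the axis of the press's upright screw, half-way up its round dark knurled knob (44 mm across, 36 mm high, red dot on top; below it an aluminium shoulder 35 mm across, 10 mm high). Straight above press_bed: 192 mm above the bed with the screw at 0, 168 mm when fully down. z up; turns with the knob. Turning takes about 0.15 N m.
- press_screw (a joint): angle of the press screw, rad: 0 = fully raised, grows as the knob is turned clockwise seen from above, each turn lowering plate, screw and knob by 16 mm; at 9.42 (one and a half turns from 0) the shoulder stands on the bush and it turns no further. It stays where it is left. Starts between 0 and 1.4.
- press_pad (a joint): how far the spring-mounted pressing plate is pushed up against its springs, m: 0 = presses on nothing, about 0.004 (20 N) when the screw is fully down on a board; at most 0.006.
- pin_dish: black round dish of pins, 100 mm across, 28 mm high, behind the boards; origin under its centre. A bystander.
- tape_measure: yellow and black tape measure, 62 x 60 x 34 mm, on the table to the right of the mat; origin under its centre. A bystander.
- hook_tool: steel hook tool with a black grip, 145 mm long, 9 mm thick, in front of the boards; origin under its grip. A bystander.
- squeegee: flat blue squeegee, 72 x 100 x 5 mm, near the robot; origin under its centre. A bystander.
- craft_knife: orange craft knife, 155 mm long, 12 mm high, near the robot; origin under its handle. A bystander.
- thread_spool: red thread spool, 32 mm across, 50 mm high, standing left of the press; origin under its centre. A bystander.
- bead_jar: amber jar, 60 mm across, 75 mm high, left of the press; origin under its centre. A bystander.
Mind the look-alikes: they are no part of the job. There is more than one size of the part that bears board_centre; the job needs the larger.

How it is judged:
By the outcome, as a careful person would: the job done as asked, in the order asked, and still so for the second after the job is handed in, with the robot touching nothing.
It also fails if it takes over 72 s, if anything falls off the work surface, if the arm or the gripper's body presses on something with over 40 N, if the wrist force passes 120 N, or if a joint passes its speed limit or range.

### The arm

A 6-joint arm with a two-finger parallel gripper is mounted at the origin on the work surface. World frame = base frame: x ahead of the robot, y to its left, z up, the work surface at z = 0. Lengths are in m, angles in rad, forces in N, time in s.
With the tool pointing down it reaches from about 0.35 to 0.85 m from the base axis. Payload 8.1 kg.
Tool frame: the origin (TCP) lies at the centre of the arm's flange, where the gripper is bolted on; the fingertips stand 186 mm ahead of it and the grasp point (between the pads) lies 167 mm ahead of it; z points along the fingers, y is the line along which they close (so a half turn about z gives the same grasp; the last joint's range is limited). The gripper opens to 93 mm and grips with 3 to 60 N. Pads are 15 mm wide; open, the fingers measure 128 mm over their backs; the gripper's body (75 mm by 188 mm) begins 65 mm behind the grasp point.
Start: joints at [1.153, 0.13, 1.488, -0, 1.523, -0.085], TCP at [0.196, 0.567, 0.405] pointing down, gripper open.
Joint ranges: [-2.96, 2.96], [-0.89, 2.26], [0.02, 2.5], [-1.34, 4.48], [0, 2.73], [-2.66, 2.66]. Speed limits (rad/s): [2.39, 2.39, 2.79, 3.14, 3.14, 3.14].

### API

Orientations are given as a rotation vector (axis times angle).
In Python, from plant import read_state, read_camera, camera_params, robot gives the robot as it stands.
- The arm moves only by the tool carry_out, never from a script. Its argument "targets" is a list of rows, each an object of numbers: "hand": the opening in per cent of the stroke, from 0 (shut) to 100 (fully open); "x", "y", "z": the shift along the tool's x, y, z in m; "ax", "ay", "az": the turn, a rotation vector about the tool's x, y, z in rad. In form: [{"hand": .., "x": .., "y": .., "z": .., "ax": .., "ay": .., "az": ..}, ...]. A call has 1 to 8 rows; each row is the pose to reach, as a shift and turn from the pose commanded when the call began, along the tool's axes at that moment; what a row does not reach only later rows make up. A row lasts 1/8 s, in which the tool goes at most 62.5 mm and 10.7 degrees, less where a joint would pass 70% of its speed; a pose out of reach is approached as far as the arm can. A call with a gripper value outside its range is refused whole. The fingers move at their own pace and stop on an object; "newtons" is the grip in N (left out, the last holds). Time passes only in rows, so rows that repeat a pose let the fingers close. It gives the time, the measured TCP pose, the force, the opening and the grip force at its end, in the units of the state.
- read_state(): the state, without advancing time (a new reading comes with each control period).
- read_camera(name): name is "side" or "top"; returns (picture, depth): 420x560x3 uint8, blue, green, red; 420x560 float32, m along the optical axis (not along the pixel's ray), 0 where there is no reading.
- camera_params(name): a dict with "fx", "fy", "cx", "cy" (pixels), "k1" (the pictures are not rectified: a ray, as slopes to the right and down, at radius r is drawn at 1 + k1 r^2 times it, then the intrinsics apply), "position" and "rotation" of the camera in the world. Camera axes: x right, y up, looking along -z (the intrinsics and any distortion apply to the point x, -y, -z); pixel columns grow to the right and rows downward; lengths in m; the calibration is good to about 2 mm. A picture is of the moment at which its call begins. camera_params takes no time and is no camera call.
- robot.close_job(): hands the job in; it is judged then, once.
The state is a dict: "t": time; "q": joint angles; "dq": joint speeds; "joint_torque": joint torques, N m; "tool_pos": TCP position; "orientation": TCP orientation; "force": force on the tool from outside, world axes, zero at the start; "wrist_torque": the same for the moment, N m; "opening": finger opening in m; "gripper_force": force on a finger pad.
Only numpy, scipy, OpenCV 4.12 (cv2) and the standard library are available. Lean on these libraries where they do the work, as an engineer would, in place of code of your own. Each camera call takes 0.05 s, during which the arm holds its last target. There are 200 camera calls.

## Working session

There is one attempt and no reset: what is moved stays moved. The work goes in short steps, Python scripts to look and compute and a tool call to move; the robot and the scene stay as the last step left them, time stands still between calls to the robot, and variables do not carry over. Pictures are saved under pics/ and viewed, at most 10 in all, crops included, and the job is handed in when it is done.

Besides the shell and the picture viewer there is one more tool, called after ">>>" as name([rows], argument=value, ...), one row to a line, values as JSON. carry_out: Moves the arm, as the interface text tells. Its arguments: {"type":"object","properties":{"targets":{"type":"array","items":{"type":"object","properties":{"hand":{"type":"number"},"x":{"type":"number"},"y":{"type":"number"},"z":{"type":"number"},"ax":{"type":"number"},"ay":{"type":"number"},"az":{"type":"number"}}}},"newtons":{"type":"number"}},"required":["targets"]}

```bash
mkdir -p pics; cat > h.py <<'E'
import numpy as np,cv2
from plant import read_state, read_camera, camera_params, robot
def ray(c,u,v):
    p=camera_params(c);d=np.array([(u-p['cx'])/p['fx'],(v-p['cy'])/p['fy']])
    s=d.copy()
    for _ in range(20): s=d/(1+p['k1']*(s@s))
    return np.array(p['position']),np.array(p['rotation']).reshape(3,3)@np.array([s[0],-s[1],-1])
def onz(c,u,v,z):
    o,r=ray(c,u,v);return o+r*(z-o[2])/r[2]
def dep(c,u,v,D):
    o,r=ray(c,u,v);return o+r*D[int(v),int(u)]
def cloud(c,D):
    p=camera_params(c);h,w=D.shape
    u,v=np.meshgrid(np.arange(w),np.arange(h))
    d=np.stack([(u-p['cx'])/p['fx'],(v-p['cy'])/p['fy']],-1);s=d.copy()
    for _ in range(20): s=d/(1+p['k1']*(s**2).sum(-1,keepdims=True))
    r=np.stack([s[...,0],-s[...,1],-np.ones((h,w))],-1)@np.array(p['rotation']).reshape(3,3).T
    return np.array(p['position'])+r*D[...,None]
E
python3 - <<'E'
from h import *
for c in('top','side'):
    I,D=read_camera(c);cv2.imwrite(f'pics/{c}0.png',I);np.save(f'{c}0.npy',D);p=camera_params(c);print(c,p)
s=read_state();print(s)
E
```

```text
top {'fx': 381.0193112371438, 'fy': 381.0193112371438, 'cx': 283.50502774235855, 'cy': 206.1916002225346, 'k1': -0.08133879985731755, 'position': array([ 0.38823215, -0.0309652 ,  1.17363979]), 'rotation': array([ 0.12362199, -0.10690595, -1.57010326])}
side {'fx': 404.11775509967305, 'fy': 404.11775509967305, 'cx': 287.10230605013135, 'cy': 210.91605734376506, 'k1': -0.0959258138151677, 'position': array([ 0.07425094, -0.69423492,  0.948411  ]), 'rotation': array([ 0.76972642, -0.24935478, -0.56734073])}
{'t': 0.1, 'q': array([ 1.15258815e+00,  1.31124837e-01,  1.48917163e+00, -1.43910604e-05,
        1.52299194e+00, -8.53888476e-02]), 'dq': array([-0.00163592, -0.00319771, -0.00347913, -0.00078528, -0.00036766,
       -0.00071031]), 'joint_torque': array([ 9.45911634e-04, -5.61346400e+01, -4.93093657e+01,  7.70042231e-02,
        2.92405783e-02,  1.48846802e-06]), 'tool_pos': array([0.19591833, 0.56689861, 0.40376798]), 'orientation': array([-5.20312910e-01, -3.09779038e+00,  2.58498288e-03]), 'force': array([-0.25509577, -0.14578583,  0.73478056]), 'wrist_torque': array([ 0.02459367, -0.01290798, -0.00749532]), 'gripper_force': 0.0, 'opening': 0.09274732001167275}
```

Rotation is a rotation vector; fix the helper and look at both pictures.

```bash
sed -i "s/np.array(p\['rotation'\]).reshape(3,3)/cv2.Rodrigues(p['rotation'])[0]/" h.py; python3 -c "
from h import *
print(onz('top',283,206,0))"
```

```text
[ 0.56232199 -0.01702325  0.        ]
```

View pics/top0.png

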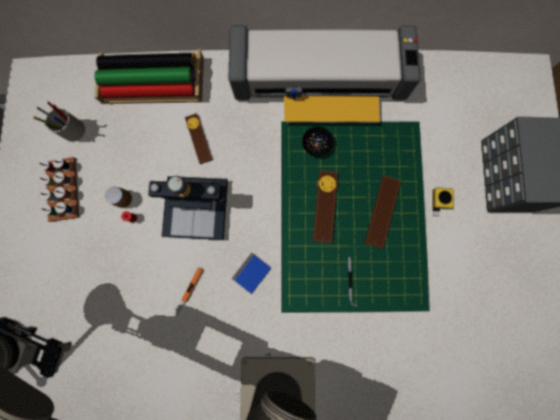

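View pics/side0.png

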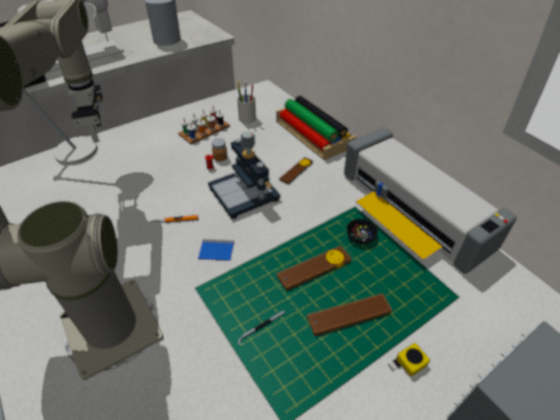

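The top view shows the emblem board at about (325,208) with its emblem at (327,184), and the plain board at (383,212). A smaller look-alike sits at (198,137). The press is at about (195,205), with its open front facing the robot (down in the image). The side view agrees. Next I measure them.

```bash
python3 - <<'E'
from h import *
I=cv2.imread('pics/top0.png');D=np.load('top0.npy');P=cloud('top',D)
H=cv2.cvtColor(I,cv2.COLOR_BGR2HSV)
# emblem + board
for nm,c in(('top',0),('side',0)):
    I=cv2.imread(f'pics/{nm}0.png');H=cv2.cvtColor(I,cv2.COLOR_BGR2HSV)
    yel=cv2.inRange(H,(20,120,120),(32,255,255));br=cv2.inRange(H,(0,70,30),(19,255,160))
    for lab,m in(('yel',yel),('br',br|yel)):
        for k in cv2.findContours(m,cv2.RETR_EXTERNAL,cv2.CHAIN_APPROX_NONE)[0]:
            if cv2.contourArea(k)<60: continue
            (u,v)=k.reshape(-1,2).mean(0); 
            w=np.array([onz(nm,a,b,.018)[:2] for a,b in k.reshape(-1,2)],np.float32)
            r=cv2.minAreaRect(w);mm=cv2.moments(k);uu,vv=mm['m10']/mm['m00'],mm['m01']/mm['m00']
            print(nm,lab,np.round([uu,vv]),'ctr',np.round(r[0],4),'size',np.round(r[1],3),'ang',round(r[2],1))
# press cloud: heights near the press
for z0,z1 in((.025,.035),(.155,.165),(.166,.18),(.225,.26)):
    m=(P[...,2]>z0)&(P[...,2]<z1)&(P[...,0]>.4)&(P[...,0]<.75)&(P[...,1]>.1)&(P[...,1]<.36)&(D>0)
    q=P[m];print(z0,len(q))
    if len(q)>5:
        r=cv2.minAreaRect(q[:,:2].astype(np.float32));print(np.round(q.mean(0),4),np.round(r[0],4),np.round(r[1],3),r[2])
c=cv2.imread('pics/top0.png')[160:250,100:240];d=cv2.imread('pics/side0.png')[120:230,195:295]
a=cv2.resize(c,None,fx=5,fy=5,interpolation=cv2.INTER_CUBIC);cv2.imwrite('pics/ct.png',a)
b=cv2.resize(d,None,fx=5,fy=5,interpolation=cv2.INTER_CUBIC);cv2.imwrite('pics/cs.png',b)
E
```

```text
top yel [444. 198.] ctr [ 0.5848 -0.5162] size [0.054 0.06 ] ang 86.1
top yel [327. 183.] ctr [ 0.6296 -0.1535] size [0.048 0.049] ang 25.4
top yel [193. 123.] ctr [0.8296 0.2724] size [0.035 0.034] ang 89.1
top yel [333. 109.] ctr [ 0.8754 -0.1739] size [0.085 0.306] ang 0.1
top br [192. 286.] ctr [0.3221 0.2569] size [0.018 0.111] ang 62.7
top br [130. 217.] ctr [0.5266 0.4601] size [0.042 0.025] ang 89.9
top br [125. 199.] ctr [0.5825 0.4802] size [0.042 0.055] ang 69.0
top br [444. 198.] ctr [ 0.5848 -0.5162] size [0.054 0.06 ] ang 86.1
top br [186. 192.] ctr [0.6067 0.2855] size [0.023 0.049] ang 53.5
top br [383. 212.] ctr [ 0.5425 -0.3232] size [0.057 0.219] ang 72.9
top br [325. 206.] ctr [ 0.5602 -0.147 ] size [0.057 0.218] ang 84.4
top br [ 65. 190.] ctr [0.6181 0.6933] size [0.2   0.103] ang 9.0
top br [198. 138.] ctr [0.7795 0.2531] size [0.163 0.045] ang 19.6
top br [ 59. 113.] ctr [0.8825 0.7342] size [0.106 0.016] ang 47.6
top br [333. 108.] ctr [ 0.8788 -0.1734] size [0.092 0.311] ang 0.1
top br [557.  80.] ctr [ 0.9605 -0.9414] size [0.023 0.193] ang 81.0
top br [155
[... 173 characters left out ...]
 [0.057 0.051] ang 49.9
side yel [400. 226.] ctr [ 0.8859 -0.156 ] size [0.311 0.091] ang 89.8
side br [413. 357.] ctr [ 0.5876 -0.5108] size [0.058 0.062] ang 85.5
side br [348. 314.] ctr [ 0.5398 -0.3259] size [0.06  0.219] ang 72.9
side br [313. 267.] ctr [ 0.5575 -0.1493] size [0.062 0.22 ] ang 84.7
side br [180. 219.] ctr [0.3164 0.25  ] size [0.022 0.107] ang 64.1Traceback (most recent call last):
  File "<stdin>", line 12, in <module>
  File "h.py", line 9, in onz
    o,r=ray(c,u,v);return o+r*(z-o[2])/r[2]
        ~~~^^^^^^^
  File "h.py", line 4, in ray
    p=camera_params(c);d=np.array([(u-p['cx'])/p['fx'],(v-p['cy'])/p['fy']])
ValueError: time passes only in moves, steps and waits
```

```bash
python3 - <<'E'
s=open('h.py').read()
s=s.replace("from plant import read_state, read_camera, camera_params, robot","from plant import read_state, read_camera, robot\nimport plant,functools\ncamera_params=functools.lru_cache(None)(plant.camera_params)")
open('h.py','w').write(s)
E
cat > p.py <<'E'
from h import *
D=np.load('top0.npy');P=cloud('top',D);D2=np.load('side0.npy');P2=cloud('side',D2)
for nm,P,D in(('top',P,D),('side',P2,D2)):
  for z0,z1 in((.025,.035),(.155,.165),(.176,.20),(.235,.26)):
    m=(P[...,2]>z0)&(P[...,2]<z1)&(P[...,0]>.4)&(P[...,0]<.72)&(P[...,1]>.12)&(P[...,1]<.4)&(D>0)
    m&=(np.hypot(P[...,0]-.58,P[...,1]-.47)>.09)
    q=P[m];print(nm,z0,len(q))
    if len(q)>5:
        r=cv2.minAreaRect(q[:,:2].astype(np.float32));print(np.round(q.mean(0),4),np.round(r[0],4),np.round(r[1],3),r[2])
c=cv2.imread('pics/top0.png')[160:250,100:240];d=cv2.imread('pics/side0.png')[120:230,195:295]
cv2.imwrite('pics/ct.png',cv2.resize(c,None,fx=5,fy=5,interpolation=cv2.INTER_CUBIC))
cv2.imwrite('pics/cs.png',cv2.resize(d,None,fx=5,fy=5,interpolation=cv2.INTER_CUBIC))
E
python3 p.py
```

```text
top 0.025 2151
[0.5234 0.2479 0.0301] [0.555  0.2552] [0.191 0.191] 86.94711303710938
top 0.155 703
[0.5821 0.2467 0.1597] [0.5851 0.2542] [0.2   0.044] 86.89061737060547
top 0.176 1
top 0.235 219
[0.5851 0.2517 0.2386] [0.5854 0.2519] [0.043 0.042] 34.57709503173828
side 0.025 1335
[0.5283 0.2356 0.0315] [0.5548 0.2527] [0.194 0.192] 86.63575744628906
side 0.155 319
[0.5772 0.2317 0.16  ] [0.584  0.2528] [0.206 0.044] 87.30218505859375
side 0.176 30
[0.5806 0.2413 0.1877] [0.5883 0.2169] [0.023 0.089] 15.120253562927246
side 0.235 90
[0.5822 0.2491 0.2388] [0.5853 0.2498] [0.04  0.041] 15.916847229003906
```

View pics/ct.png

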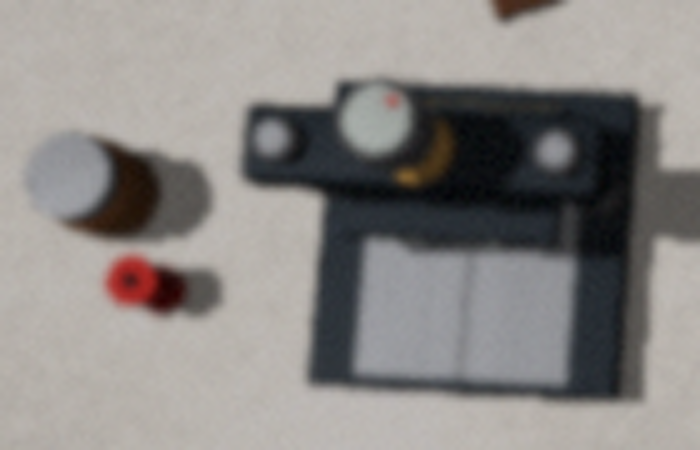

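View pics/cs.png

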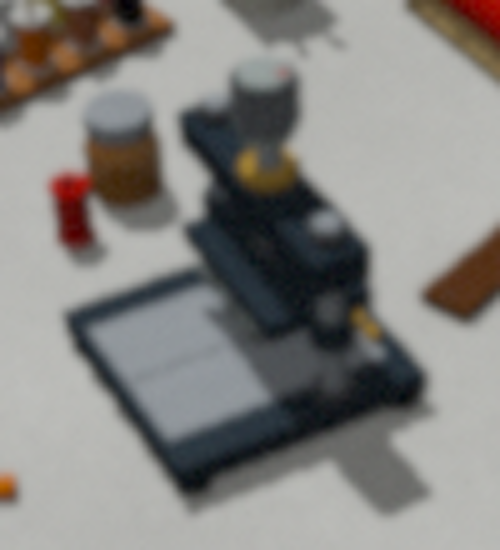

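The press axis comes out at about (0.585, 0.252), yaw about -3.1°. The bed and beam give sizes of 0.19/0.19 and 0.20/0.044, and heights of 0.030 and 0.160, all as stated. The board centre is at about (0.560, -0.147), yaw about -5.3°. The views are consistent: the crops show the press open at the front, and the knob top at about z = 0.239.

```bash
cat >> h.py <<'E'
def go(x,y,z,yh=None):
    """shift in tool axes and az to bring TCP to x,y,z with tool y heading yh (deg)"""
    s=read_state();R=cv2.Rodrigues(s['orientation'])[0];d=R.T@(np.array([x,y,z])-s['tool_pos'])
    h=np.degrees(np.arctan2(R[1,1],R[0,1]));R2=R
    if yh is not None:
        a=np.radians(yh);yv=np.array([np.cos(a),np.sin(a),0]);zv=np.array([0,0,-1.]);R2=np.stack([np.cross(yv,zv),yv,zv],1)
    print('t',round(s['t'],2),'pos',np.round(s['tool_pos'],4),'yh',round(h,2),'q6',round(s['q'][5],3),'F',np.round(s['force'],1),'open',round(s['opening'],4),'gf',round(s['gripper_force'],1))
    print('shift',np.round(d,4),'rot',np.round(cv2.Rodrigues(R.T@R2)[0].ravel(),4))
E
python3 -c "
from h import *
go(.530,-.1442,.30,84.7)"
```

```text
t 0.1 pos [0.1959 0.5669 0.4038] yh 70.93 q6 -0.085 F [-0.3 -0.1  0.7] open 0.0927 gf 0.0
shift [-0.5481 -0.5628  0.1046] rot [-0.0017 -0.0003 -0.2403]
```

>>> carry_out([
  {"x": -0.05, "y": -0.051, "az": -0.03},
  {"x": -0.09, "y": -0.092, "az": -0.06},
  {"x": -0.13, "y": -0.133, "az": -0.09},
  {"x": -0.17, "y": -0.174, "az": -0.12},
  {"x": -0.21, "y": -0.215, "az": -0.15},
  {"x": -0.25, "y": -0.256, "az": -0.18},
  {"x": -0.29, "y": -0.297, "az": -0.21},
  {"x": -0.33, "y": -0.338, "az": -0.24},
])

```text
schema error: expected keys hand, x, y, z, ax, ay, az
```

```bash
python3 -c "
from h import *
go(.530,-.1442,.30,84.7)"
```

```text
t 0.1 pos [0.1959 0.5669 0.4038] yh 70.93 q6 -0.085 F [-0.3 -0.1  0.7] open 0.0927 gf 0.0
shift [-0.5481 -0.5628  0.1046] rot [-0.0017 -0.0003 -0.2403]
```

All keys are needed in every row.

>>> carry_out([
  {"hand": 100, "x": -0.05, "y": -0.051, "z": 0, "ax": 0, "ay": 0, "az": -0.03},
  {"hand": 100, "x": -0.09, "y": -0.092, "z": 0, "ax": 0, "ay": 0, "az": -0.06},
  {"hand": 100, "x": -0.13, "y": -0.133, "z": 0, "ax": 0, "ay": 0, "az": -0.09},
  {"hand": 100, "x": -0.17, "y": -0.174, "z": 0, "ax": 0, "ay": 0, "az": -0.12},
  {"hand": 100, "x": -0.21, "y": -0.215, "z": 0, "ax": 0, "ay": 0, "az": -0.15},
  {"hand": 100, "x": -0.25, "y": -0.256, "z": 0, "ax": 0, "ay": 0, "az": -0.18},
  {"hand": 100, "x": -0.29, "y": -0.297, "z": 0, "ax": 0, "ay": 0, "az": -0.21},
  {"hand": 100, "x": -0.33, "y": -0.338, "z": 0, "ax": 0, "ay": 0, "az": -0.24},
])

```text
t: 1.1
tool_pos: [0.3977, 0.138, 0.4046]
orientation: [0.144, 3.138, 0.0]
force: [0.4, 1.0, 0.5]
opening: 0.0931
gripper_force: 0.0
```

```bash
python3 -c "
from h import *
go(.530,-.1442,.25,84.7)"
```

```text
t 1.1 pos [0.3977 0.138  0.4046] yh 84.75 q6 -1.267 F [0.4 1.  0.5] open 0.0931 gf 0.0
shift [-0.1575 -0.269   0.1546] rot [0.0001 0.0002 0.0009]
```

>>> carry_out([
  {"hand": 100, "x": -0.025, "y": -0.043, "z": 0.02, "ax": 0, "ay": 0, "az": 0},
  {"hand": 100, "x": -0.05, "y": -0.086, "z": 0.05, "ax": 0, "ay": 0, "az": 0},
  {"hand": 100, "x": -0.075, "y": -0.129, "z": 0.075, "ax": 0, "ay": 0, "az": 0},
  {"hand": 100, "x": -0.1, "y": -0.172, "z": 0.1, "ax": 0, "ay": 0, "az": 0},
  {"hand": 100, "x": -0.125, "y": -0.215, "z": 0.125, "ax": 0, "ay": 0, "az": 0},
  {"hand": 100, "x": -0.15, "y": -0.255, "z": 0.145, "ax": 0, "ay": 0, "az": 0},
  {"hand": 100, "x": -0.1575, "y": -0.269, "z": 0.155, "ax": 0, "ay": 0, "az": 0},
  {"hand": 100, "x": -0.1575, "y": -0.269, "z": 0.155, "ax": 0, "ay": 0, "az": 0},
])

```text
t: 2.1
tool_pos: [0.5289, -0.1429, 0.2486]
orientation: [-0.148, -3.136, -0.002]
force: [-0.2, 0.3, 0.0]
opening: 0.093
gripper_force: 0.0
```

```bash
python3 - <<'E'
from h import *
go(.530,-.1442,.192,84.7)
for c in('top','side'):
    I,D=read_camera(c);cv2.imwrite(f'pics/{c}1.png',I)
    cv2.imwrite(f'pics/{c}1c.png',cv2.resize(I[140:280,240:420] if c=='top' else I[200:350,200:400],None,fx=2.2,fy=2.2,interpolation=cv2.INTER_CUBIC))
a=cv2.imread('pics/top1c.png');b=cv2.imread('pics/side1c.png');h=min(a.shape[0],b.shape[0]);cv2.imwrite('pics/m1.png',cv2.resize(np.hstack([a[:h],b[:h]]),None,fx=.95,fy=.95))
E
```

```text
t 2.1 pos [ 0.5289 -0.1429  0.2486] yh 84.6 q6 -1.834 F [-0.2  0.3  0. ] open 0.093 gf 0.0
shift [-0.0014 -0.0013  0.0566] rot [ 0.0009 -0.0025 -0.0017]
```

View pics/m1.png

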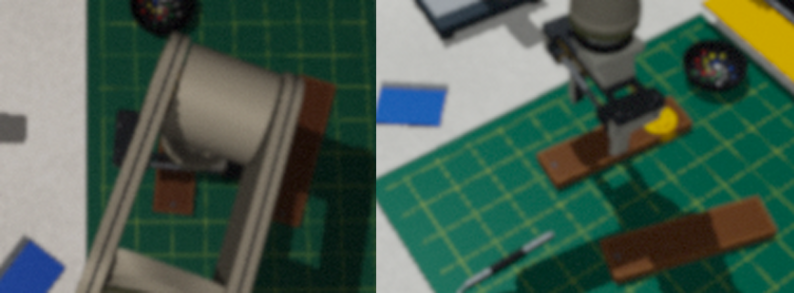

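The side view shows the fingers straddling the emblem board just behind the emblem, closing across its width. I descend and grip.

>>> carry_out([
  {"hand": 100, "x": -0.001, "y": -0.001, "z": 0.025, "ax": 0, "ay": 0, "az": 0},
  {"hand": 100, "x": -0.001, "y": -0.001, "z": 0.045, "ax": 0, "ay": 0, "az": 0},
  {"hand": 100, "x": -0.001, "y": -0.001, "z": 0.056, "ax": 0, "ay": 0, "az": 0},
  {"hand": 100, "x": -0.001, "y": -0.001, "z": 0.056, "ax": 0, "ay": 0, "az": 0},
  {"hand": 40, "x": -0.001, "y": -0.001, "z": 0.056, "ax": 0, "ay": 0, "az": 0},
  {"hand": 40, "x": -0.001, "y": -0.001, "z": 0.056, "ax": 0, "ay": 0, "az": 0},
  {"hand": 40, "x": -0.001, "y": -0.001, "z": 0.056, "ax": 0, "ay": 0, "az": 0},
  {"hand": 40, "x": -0.001, "y": -0.001, "z": 0.056, "ax": 0, "ay": 0, "az": 0},
], newtons=40)

```text
t: 3.2
tool_pos: [0.5303, -0.1438, 0.194]
orientation: [0.146, 3.138, -0.0]
force: [-0.6, 0.5, 0.5]
opening: 0.0572
gripper_force: 0.0
```

```bash
python3 -c "
from h import *
go(.385,.263,.36,86.9)"
```

```text
t 3.2 pos [ 0.5303 -0.1438  0.194 ] yh 84.68 q6 -1.836 F [-0.6  0.5  0.5] open 0.0572 gf 0.0
shift [ 0.1824  0.3915 -0.1661] rot [-0.0001  0.0003 -0.0388]
```

>>> carry_out([
  {"hand": 40, "x": 0, "y": 0, "z": 0, "ax": 0, "ay": 0, "az": 0},
  {"hand": 40, "x": 0, "y": 0, "z": 0, "ax": 0, "ay": 0, "az": 0},
  {"hand": 40, "x": 0, "y": 0, "z": 0, "ax": 0, "ay": 0, "az": 0},
  {"hand": 40, "x": 0, "y": 0, "z": -0.01, "ax": 0, "ay": 0, "az": 0},
  {"hand": 40, "x": 0, "y": 0, "z": -0.03, "ax": 0, "ay": 0, "az": 0},
  {"hand": 40, "x": 0, "y": 0, "z": -0.06, "ax": 0, "ay": 0, "az": 0},
  {"hand": 40, "x": 0, "y": 0, "z": -0.085, "ax": 0, "ay": 0, "az": 0},
  {"hand": 40, "x": 0, "y": 0, "z": -0.1, "ax": 0, "ay": 0, "az": 0},
], newtons=40)

```text
t: 4.2
tool_pos: [0.5305, -0.1438, 0.2956]
orientation: [0.146, 3.136, -0.001]
force: [0.5, -0.2, -1.7]
opening: 0.0553
gripper_force: 40.0
```

```bash
python3 -c "
from h import *
go(.385,.263,.30,86.9)"
```

```text
t 4.2 pos [ 0.5305 -0.1438  0.2956] yh 84.68 q6 -1.836 F [ 0.5 -0.2 -1.7] open 0.0553 gf 40.0
shift [ 0.1826  0.3916 -0.005 ] rot [-0.0005  0.0018 -0.0387]
```

The board is held (opening 55 mm, 40 N). I retreat in x first, so its nose clears the press, then move sideways.

>>> carry_out([
  {"hand": 40, "x": 0.03, "y": 0, "z": 0, "ax": 0, "ay": 0, "az": -0.01},
  {"hand": 40, "x": 0.07, "y": 0.01, "z": 0, "ax": 0, "ay": 0, "az": -0.02},
  {"hand": 40, "x": 0.11, "y": 0.03, "z": 0, "ax": 0, "ay": 0, "az": -0.038},
  {"hand": 40, "x": 0.145, "y": 0.06, "z": 0, "ax": 0, "ay": 0, "az": -0.038},
  {"hand": 40, "x": 0.17, "y": 0.1, "z": 0, "ax": 0, "ay": 0, "az": -0.038},
  {"hand": 40, "x": 0.182, "y": 0.145, "z": 0, "ax": 0, "ay": 0, "az": -0.038},
  {"hand": 40, "x": 0.182, "y": 0.19, "z": 0, "ax": 0, "ay": 0, "az": -0.038},
  {"hand": 40, "x": 0.182, "y": 0.235, "z": 0, "ax": 0, "ay": 0, "az": -0.038},
])

```text
t: 5.2
tool_pos: [0.3704, 0.1085, 0.2938]
orientation: [0.086, 3.14, 0.0]
force: [0.8, -0.9, -1.8]
opening: 0.0556
gripper_force: 40.0
```

>>> carry_out([
  {"hand": 40, "x": 0, "y": 0.04, "z": 0, "ax": 0, "ay": 0, "az": 0},
  {"hand": 40, "x": 0, "y": 0.08, "z": 0, "ax": 0, "ay": 0, "az": 0},
  {"hand": 40, "x": 0, "y": 0.12, "z": 0, "ax": 0, "ay": 0, "az": 0},
  {"hand": 40, "x": 0, "y": 0.145, "z": 0, "ax": 0, "ay": 0, "az": 0},
  {"hand": 40, "x": 0, "y": 0.156, "z": 0, "ax": 0, "ay": 0, "az": 0},
  {"hand": 40, "x": 0, "y": 0.156, "z": 0, "ax": 0, "ay": 0, "az": 0},
  {"hand": 40, "x": 0, "y": 0.156, "z": 0, "ax": 0, "ay": 0, "az": 0},
])

```text
t: 6.08
tool_pos: [0.3794, 0.2621, 0.2936]
orientation: [-0.087, -3.14, 0.001]
force: [0.6, 0.7, -1.1]
opening: 0.0557
gripper_force: 40.0
```

```bash
python3 - <<'E'
from h import *
go(.385,.263,.227,86.9)
for c in('top','side'):
    I,D=read_camera(c);cv2.imwrite(f'pics/{c}2.png',I);np.save(f'{c}2.npy',D)
cv2.imwrite('pics/m2.png',np.hstack([cv2.resize(cv2.imread('pics/top2.png')[130:310,110:290],(398,398)),cv2.resize(cv2.imread('pics/side2.png')[110:290,140:320],(398,398))]))
E
```

```text
t 6.08 pos [0.3794 0.2621 0.2936] yh 86.83 q6 -1.022 F [ 0.6  0.7 -1.1] open 0.0557 gf 40.0
shift [-0.0056  0.0012  0.0666] rot [-0.0006 -0.0003 -0.0012]
```

View pics/m2.png

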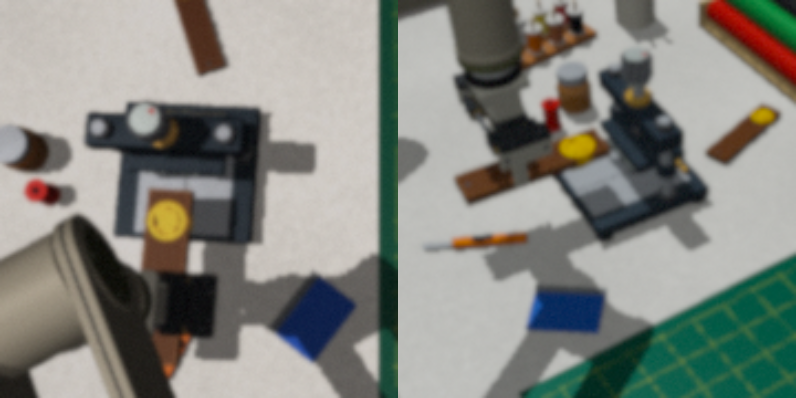

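Both views show the board held level with its nose in front of the press, emblem at about (185,228) in the top picture. I measure the emblem in the hand.

```bash
cat > em.py <<'E'
from h import *
def emb(I,c,z,xr,yr,show=1):
    H=cv2.cvtColor(I,cv2.COLOR_BGR2HSV);m=cv2.inRange(H,(20,120,100),(34,255,255));out=[]
    for k in cv2.findContours(m,cv2.RETR_EXTERNAL,cv2.CHAIN_APPROX_NONE)[0]:
        if cv2.contourArea(k)<30: continue
        w=np.array([onz(c,a,b,z)[:2] for a,b in k.reshape(-1,2)],np.float32);(ctr,r)=cv2.minEnclosingCircle(w);e=cv2.fitEllipse(w)
        if xr[0]<ctr[0]<xr[1] and yr[0]<ctr[1]<yr[1]: print(c,'emblem',np.round(e[0],4),np.round(e[1],3))
if __name__=='__main__':
    for c in('top','side'):
        I=cv2.imread(f'pics/{c}2.png');emb(I,c,.1176,(.4,.56),(.2,.32))
        P=cloud(c,np.load(f'{c}2.npy'));m=(P[...,2]>.09)&(P[...,2]<.14)&(P[...,0]>.4)&(P[...,0]<.53)&(P[...,1]>.2)&(P[...,1]<.32)
        q=P[m];A=np.c_[q[:,:2],np.ones(len(q))];print(np.round(np.linalg.lstsq(A,q[:,2],rcond=None)[0],3),np.round(q.mean(0),4))
        r=cv2.minAreaRect(q[:,:2].astype(np.float32));print(np.round(r[0],4),np.round(r[1],3),r[2])
E
python3 em.py
```

```text
top emblem [0.4793 0.2562] [0.049 0.05 ]
[-0.007  0.041  0.11 ] [0.4669 0.2548 0.1174]
[0.4652 0.2558] [0.057 0.108] 85.59329223632812
side emblem [0.4783 0.2525] [0.053 0.061]
[-0.002  0.102  0.092] [0.4639 0.2465 0.1164]
[0.4608 0.2546] [0.06 0.12] 87.39979553222656
```

The emblem is 100 mm ahead of the TCP on its axis, and the board is level. The target TCP is (0.485, 0.258). I lower in front, then slide in.

>>> carry_out([
  {"hand": 40, "x": 0, "y": 0, "z": 0.02, "ax": 0, "ay": 0, "az": 0},
  {"hand": 40, "x": 0, "y": 0, "z": 0.045, "ax": 0, "ay": 0, "az": 0},
  {"hand": 40, "x": 0, "y": 0, "z": 0.06, "ax": 0, "ay": 0, "az": 0},
  {"hand": 40, "x": -0.01, "y": 0.001, "z": 0.068, "ax": 0, "ay": 0, "az": 0},
  {"hand": 40, "x": -0.025, "y": 0.001, "z": 0.068, "ax": 0, "ay": 0, "az": 0},
  {"hand": 40, "x": -0.04, "y": 0.001, "z": 0.068, "ax": 0, "ay": 0, "az": 0},
  {"hand": 40, "x": -0.05, "y": 0.001, "z": 0.068, "ax": 0, "ay": 0, "az": 0},
  {"hand": 40, "x": -0.05, "y": 0.001, "z": 0.068, "ax": 0, "ay": 0, "az": 0},
])

```text
t: 7.18
tool_pos: [0.4304, 0.2611, 0.2262]
orientation: [0.087, 3.14, 0.001]
force: [-0.2, -0.2, -1.2]
opening: 0.0555
gripper_force: 40.0
```

```bash
python3 - <<'E'
from h import *
go(.485,.258,.223,86.9)
E
```

```text
t 7.17 pos [0.4304 0.2611 0.2262] yh 86.81 q6 -1.072 F [-0.2 -0.2 -1.2] open 0.0555 gf 40.0
shift [-0.0547 -0.0001  0.0032] rot [ 0.0004  0.0007 -0.0015]
```

>>> carry_out([
  {"hand": 40, "x": -0.01, "y": 0, "z": 0, "ax": 0, "ay": 0, "az": 0},
  {"hand": 40, "x": -0.02, "y": 0, "z": 0, "ax": 0, "ay": 0, "az": 0},
  {"hand": 40, "x": -0.03, "y": 0, "z": 0, "ax": 0, "ay": 0, "az": 0},
  {"hand": 40, "x": -0.04, "y": 0, "z": 0, "ax": 0, "ay": 0, "az": 0},
  {"hand": 40, "x": -0.05, "y": 0, "z": 0, "ax": 0, "ay": 0, "az": 0},
  {"hand": 40, "x": -0.055, "y": 0, "z": 0.001, "ax": 0, "ay": 0, "az": 0},
  {"hand": 40, "x": -0.055, "y": 0, "z": 0.003, "ax": 0, "ay": 0, "az": 0},
  {"hand": 40, "x": -0.055, "y": 0, "z": 0.004, "ax": 0, "ay": 0, "az": 0},
])

```text
t: 8.18
tool_pos: [0.4839, 0.2581, 0.2213]
orientation: [-0.086, -3.14, 0.0]
force: [-0.5, 0.0, -1.6]
opening: 0.0557
gripper_force: 40.0
```

```bash
python3 - <<'E'
from h import *
go(.485,.258,.221,86.9)
I,D=read_camera('side');cv2.imwrite('pics/s3.png',cv2.resize(I[120:260,170:310],(560,560),interpolation=cv2.INTER_CUBIC))
I,D=read_camera('top');cv2.imwrite('pics/t3.png',I)
E
```

```text
t 8.18 pos [0.4839 0.2581 0.2213] yh 86.86 q6 -1.12 F [-0.5  0.  -1.6] open 0.0557 gf 40.0
shift [-0.0011 -0.0001  0.0003] rot [-0.0003 -0.0007 -0.0006]
```

View pics/s3.png

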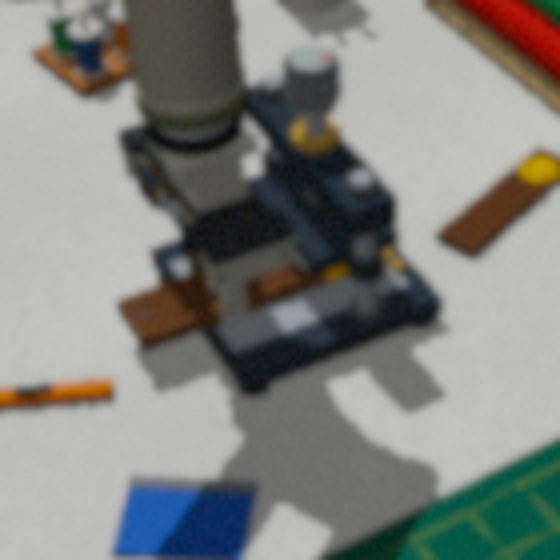

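The board is in under the plate, with the emblem edge just visible beneath it. I lower it to contact, then release.

>>> carry_out([
  {"hand": 40, "x": -0.001, "y": 0, "z": 0.0005, "ax": 0, "ay": 0, "az": 0},
  {"hand": 40, "x": -0.001, "y": 0, "z": 0.001, "ax": 0, "ay": 0, "az": 0},
  {"hand": 40, "x": -0.001, "y": 0, "z": 0.0015, "ax": 0, "ay": 0, "az": 0},
  {"hand": 40, "x": -0.001, "y": 0, "z": 0.0015, "ax": 0, "ay": 0, "az": 0},
])

```text
t: 8.78
tool_pos: [0.4853, 0.2582, 0.2209]
orientation: [0.086, 3.14, 0.0]
force: [-2.2, -1.0, 5.2]
opening: 0.0556
gripper_force: 40.0
```

```bash
python3 - <<'E'
from h import *
go(.485,.258,.221,86.9);print(read_state()['wrist_torque'])
E
```

```text
t 8.78 pos [0.4853 0.2582 0.2209] yh 86.87 q6 -1.12 F [-2.2 -1.   5.2] open 0.0556 gf 40.0
shift [ 0.0003 -0.0002 -0.0001] rot [ 0.0001  0.0002 -0.0006]
[-0.2249572   0.63094125  0.01268013]
```

In contact (5 N). Release, then back off and up.

>>> carry_out([
  {"hand": 90, "x": 0, "y": 0, "z": 0, "ax": 0, "ay": 0, "az": 0},
  {"hand": 90, "x": 0, "y": 0, "z": 0, "ax": 0, "ay": 0, "az": 0},
  {"hand": 90, "x": 0, "y": 0, "z": 0, "ax": 0, "ay": 0, "az": 0},
  {"hand": 90, "x": 0, "y": 0, "z": 0, "ax": 0, "ay": 0, "az": 0},
  {"hand": 90, "x": 0.01, "y": 0, "z": -0.02, "ax": 0, "ay": 0, "az": 0},
  {"hand": 90, "x": 0.03, "y": 0, "z": -0.06, "ax": 0, "ay": 0, "az": 0},
  {"hand": 90, "x": 0.06, "y": 0, "z": -0.11, "ax": 0, "ay": 0, "az": 0},
  {"hand": 90, "x": 0.08, "y": 0, "z": -0.16, "ax": 0, "ay": 0, "az": 0},
])

```text
t: 9.78
tool_pos: [0.4041, 0.2624, 0.3814]
orientation: [-0.086, -3.14, 0.0]
force: [0.7, 0.4, 0.0]
opening: 0.0838
gripper_force: 0.0
```

```bash
python3 - <<'E'
from h import *
go(.585,.252,.46,86.9)
for c in('top','side'):
    I,D=read_camera(c);cv2.imwrite(f'pics/{c}4.png',I);P=cloud(c,D)
    H=cv2.cvtColor(I,cv2.COLOR_BGR2HSV);br=cv2.inRange(H,(0,70,25),(19,255,170))
    for k in cv2.findContours(br,cv2.RETR_EXTERNAL,cv2.CHAIN_APPROX_NONE)[0]:
        if cv2.contourArea(k)<100: continue
        w=np.array([onz(c,a,b,.045)[:2] for a,b in k.reshape(-1,2)],np.float32);r=cv2.minAreaRect(w)
        if .35<r[0][0]<.62 and .15<r[0][1]<.35:
            print(c,np.round(r[0],4),np.round(r[1],3),r[2],'tail',w[:,0].min(),'ymin/max',w[:,1].min(),w[:,1].max())
    m=(P[...,2]>.038)&(P[...,2]<.055)&(P[...,0]>.38)&(P[...,0]<.54)&(P[...,1]>.2)&(P[...,1]<.32)
    q=P[m]
    if len(q)>20: r=cv2.minAreaRect(q[:,:2].astype(np.float32));print('depth',c,np.round(r[0],4),np.round(r[1],3),r[2],q[:,2].mean())
    m=(P[...,2]>.23)&(P[...,2]<.25)&(np.hypot(P[...,0]-.585,P[...,1]-.252)<.035);q=P[m]
    if len(q)>20: print('knob',c,np.round(q.mean(0),4),cv2.minEnclosingCircle(q[:,:2].astype(np.float32)))
cv2.imwrite('pics/m4.png',np.hstack([cv2.resize(cv2.imread('pics/top4.png')[130:290,110:270],(398,398)),cv2.resize(cv2.imread('pics/side4.png')[110:270,160:320],(398,398))]))
E
```

```text
t 9.78 pos [0.4041 0.2624 0.3814] yh 86.87 q6 -1.047 F [0.7 0.4 0. ] open 0.0838 gf 0.0
shift [-0.1811 -0.0005 -0.0787] rot [-0.0002 -0.0006 -0.0006]
top [0.497  0.2563] [0.058 0.101] 86.34488677978516 tail 0.4452231 ymin/max 0.22554205 0.28738177
depth top [0.4945 0.2572] [0.055 0.09 ] 86.7326431274414 0.0451697766723029
knob top [0.5843 0.2514 0.2378] ((0.58444744348526, 0.2520751953125), 0.023014800623059273)
side [0.4888 0.2514] [0.068 0.169] 83.14984893798828 tail 0.4039487 ymin/max 0.21056737 0.2903341
depth side [0.4735 0.2641] [0.076 0.137] 86.69047546386719 0.04669701798517408
knob side [0.5817 0.2476 0.2375] ((0.582106351852417, 0.2510783076286316), 0.02417011186480522)
```

View pics/m4.png

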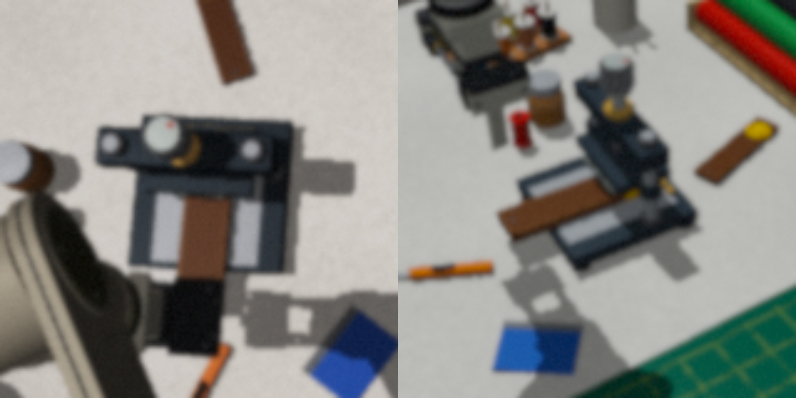

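The board is flat (top at z = 0.045) and square (86.5° against 86.9°). Its tail is at about x = 0.404, as expected, and it has been released. I go above the knob and wind the wrist back on the way.

>>> carry_out([
  {"hand": 90, "x": 0, "y": 0, "z": -0.045, "ax": 0, "ay": 0, "az": -0.16},
  {"hand": 90, "x": -0.01, "y": 0, "z": -0.085, "ax": 0, "ay": 0, "az": -0.32},
  {"hand": 90, "x": -0.04, "y": 0, "z": -0.09, "ax": 0, "ay": 0, "az": -0.48},
  {"hand": 90, "x": -0.08, "y": 0, "z": -0.09, "ax": 0, "ay": 0, "az": -0.64},
  {"hand": 90, "x": -0.12, "y": 0, "z": -0.09, "ax": 0, "ay": 0, "az": -0.8},
  {"hand": 90, "x": -0.16, "y": 0, "z": -0.09, "ax": 0, "ay": 0, "az": -0.96},
  {"hand": 90, "x": -0.181, "y": -0.0005, "z": -0.09, "ax": 0, "ay": 0, "az": -1.12},
  {"hand": 90, "x": -0.181, "y": -0.0005, "z": -0.09, "ax": 0, "ay": 0, "az": -1.28},
])

```text
t: 10.88
tool_pos: [0.5876, 0.2515, 0.4684]
orientation: [1.81, -2.565, -0.001]
force: [-0.1, 0.4, -0.5]
opening: 0.0839
gripper_force: 0.0
```

```bash
python3 - <<'E'
from h import *
go(.585,.252,.391)
E
```

```text
t 10.88 pos [0.5876 0.2515 0.4684] yh 160.42 q6 -2.476 F [-0.1  0.4 -0.5] open 0.0839 gf 0.0
shift [0.0003 0.0025 0.0775] rot [0. 0. 0.]
```

>>> carry_out([
  {"hand": 90, "x": 0, "y": 0.001, "z": 0.03, "ax": 0, "ay": 0, "az": 0},
  {"hand": 90, "x": 0, "y": 0.001, "z": 0.06, "ax": 0, "ay": 0, "az": 0},
  {"hand": 90, "x": 0, "y": 0.001, "z": 0.077, "ax": 0, "ay": 0, "az": 0},
  {"hand": 60, "x": 0, "y": 0.001, "z": 0.077, "ax": 0, "ay": 0, "az": 0},
  {"hand": 60, "x": 0, "y": 0.001, "z": 0.077, "ax": 0, "ay": 0, "az": 0},
], newtons=30)

```text
t: 11.5
tool_pos: [0.5855, 0.2525, 0.3946]
orientation: [-1.805, 2.569, -0.001]
force: [0.4, -0.9, 0.3]
opening: 0.0682
gripper_force: 0.0
```

```bash
python3 - <<'E'
from h import *
go(.5847,.252,.391)
E
```

```text
t 11.5 pos [0.5855 0.2525 0.3946] yh 160.2 q6 -2.469 F [ 0.4 -0.9  0.3] open 0.0682 gf 0.0
shift [0.0008 0.0005 0.0036] rot [0. 0. 0.]
```

>>> carry_out([
  {"hand": 30, "x": 0.0005, "y": 0, "z": 0.003, "ax": 0, "ay": 0, "az": 0},
  {"hand": 30, "x": 0.0005, "y": 0, "z": 0.003, "ax": 0, "ay": 0, "az": 0},
  {"hand": 30, "x": 0.0005, "y": 0, "z": 0.003, "ax": 0, "ay": 0, "az": 0},
  {"hand": 30, "x": 0.0005, "y": 0, "z": 0.003, "ax": 0, "ay": 0, "az": 0},
  {"hand": 30, "x": 0.0005, "y": 0, "z": 0.003, "ax": 0, "ay": 0, "az": 0},
  {"hand": 30, "x": 0.0005, "y": 0, "z": 0.003, "ax": 0, "ay": 0, "az": 0},
], newtons=30)

```text
t: 12.25
tool_pos: [0.5852, 0.2519, 0.3908]
orientation: [-1.806, 2.57, -0.001]
force: [3.1, -0.6, 3.8]
opening: 0.0435
gripper_force: 30.0
```

```bash
python3 - <<'E'
from h import *
go(.5847,.252,.391)
E
```

```text
t 12.25 pos [0.5852 0.2519 0.3908] yh 160.19 q6 -2.47 F [ 3.1 -0.6  3.8] open 0.0435 gf 30.0
shift [ 0.0001  0.0005 -0.0002] rot [0. 0. 0.]
```

Gripped, centred. Turn clockwise (tool +az), following down at 2.55 mm/rad.

>>> carry_out([
  {"hand": 30, "x": 0, "y": 0, "z": 0.0003, "ax": 0, "ay": 0, "az": 0.12},
  {"hand": 30, "x": 0, "y": 0, "z": 0.0007, "ax": 0, "ay": 0, "az": 0.28},
  {"hand": 30, "x": 0, "y": 0, "z": 0.0011, "ax": 0, "ay": 0, "az": 0.44},
  {"hand": 30, "x": 0, "y": 0, "z": 0.0015, "ax": 0, "ay": 0, "az": 0.6},
  {"hand": 30, "x": 0, "y": 0, "z": 0.0019, "ax": 0, "ay": 0, "az": 0.76},
  {"hand": 30, "x": 0, "y": 0, "z": 0.0023, "ax": 0, "ay": 0, "az": 0.92},
  {"hand": 30, "x": 0, "y": 0, "z": 0.0028, "ax": 0, "ay": 0, "az": 1.08},
  {"hand": 30, "x": 0, "y": 0, "z": 0.0032, "ax": 0, "ay": 0, "az": 1.24},
])

```text
t: 13.25
tool_pos: [0.5845, 0.253, 0.3876]
orientation: [-0.03, -3.141, -0.003]
force: [-1.6, 5.5, 3.8]
opening: 0.044
gripper_force: 30.0
```

```bash
python3 - <<'E'
from h import *
go(.5847,.252,.391);print(read_state()['wrist_torque'])
E
```

```text
t 13.25 pos [0.5845 0.253  0.3876] yh 88.92 q6 -1.225 F [-1.6  5.5  3.8] open 0.044 gf 30.0
shift [-0.0002 -0.001  -0.0034] rot [0. 0. 0.]
[0.5219024  0.24332536 0.01914891]
```

>>> carry_out([
  {"hand": 30, "x": 0, "y": 0, "z": 0.0004, "ax": 0, "ay": 0, "az": 0.16},
  {"hand": 30, "x": 0, "y": 0, "z": 0.0008, "ax": 0, "ay": 0, "az": 0.32},
  {"hand": 30, "x": 0, "y": 0, "z": 0.0012, "ax": 0, "ay": 0, "az": 0.48},
  {"hand": 30, "x": 0, "y": 0, "z": 0.0016, "ax": 0, "ay": 0, "az": 0.64},
  {"hand": 30, "x": 0, "y": 0, "z": 0.002, "ax": 0, "ay": 0, "az": 0.8},
  {"hand": 30, "x": 0, "y": 0, "z": 0.0024, "ax": 0, "ay": 0, "az": 0.96},
  {"hand": 30, "x": 0, "y": 0, "z": 0.0028, "ax": 0, "ay": 0, "az": 1.12},
  {"hand": 30, "x": 0, "y": 0, "z": 0.0032, "ax": 0, "ay": 0, "az": 1.28},
])

```text
t: 14.25
tool_pos: [0.5851, 0.254, 0.3844]
orientation: [-1.899, -2.502, -0.008]
force: [8.1, 12.0, -1.0]
opening: 0.0443
gripper_force: 30.0
```

```bash
python3 - <<'E'
from h import *
go(.5847,.252,.391);print(read_state()['wrist_torque'])
I,D=read_camera('side');P=cloud('side',D);cv2.imwrite('pics/s5.png',I)
E
```

```text
t 14.25 pos [0.5851 0.254  0.3844] yh 15.61 q6 0.055 F [ 8.1 12.  -1. ] open 0.0443 gf 30.0
shift [-0.0018 -0.0009 -0.0066] rot [0. 0. 0.]
[ 1.64354559 -0.70783992  0.08307942]
```

>>> carry_out([
  {"hand": 30, "x": 0.001, "y": 0.001, "z": 0.0004, "ax": 0, "ay": 0, "az": 0.16},
  {"hand": 30, "x": 0.001, "y": 0.001, "z": 0.0008, "ax": 0, "ay": 0, "az": 0.32},
  {"hand": 30, "x": 0.001, "y": 0.001, "z": 0.0012, "ax": 0, "ay": 0, "az": 0.48},
  {"hand": 30, "x": 0.001, "y": 0.001, "z": 0.0016, "ax": 0, "ay": 0, "az": 0.64},
  {"hand": 30, "x": 0.001, "y": 0.001, "z": 0.002, "ax": 0, "ay": 0, "az": 0.8},
  {"hand": 30, "x": 0.001, "y": 0.001, "z": 0.0024, "ax": 0, "ay": 0, "az": 0.96},
  {"hand": 30, "x": 0.001, "y": 0.001, "z": 0.0028, "ax": 0, "ay": 0, "az": 1.12},
  {"hand": 30, "x": 0.001, "y": 0.001, "z": 0.0032, "ax": 0, "ay": 0, "az": 1.28},
])

```text
t: 15.3
tool_pos: [0.5866, 0.2539, 0.3811]
orientation: [-3.018, -0.871, -0.007]
force: [10.3, 4.1, -2.1]
opening: 0.0433
gripper_force: 30.0
```

```bash
python3 - <<'E'
from h import *
go(.5855,.2535,.381);print(read_state()['wrist_torque'])
E
```

```text
t 15.3 pos [0.5866 0.2539 0.3811] yh -57.81 q6 1.337 F [10.3  4.1 -2.1] open 0.0433 gf 30.0
shift [-0.0011 -0.0003  0.0001] rot [0. 0. 0.]
[ 0.61070171 -1.51649137  0.13062591]
```

>>> carry_out([
  {"hand": 30, "x": 0.0005, "y": 0, "z": 0.0004, "ax": 0, "ay": 0, "az": 0.16},
  {"hand": 30, "x": 0.0005, "y": 0, "z": 0.0008, "ax": 0, "ay": 0, "az": 0.32},
  {"hand": 30, "x": 0.0005, "y": 0, "z": 0.0012, "ax": 0, "ay": 0, "az": 0.48},
  {"hand": 30, "x": 0.0005, "y": 0, "z": 0.0016, "ax": 0, "ay": 0, "az": 0.64},
  {"hand": 30, "x": 0.0005, "y": 0, "z": 0.002, "ax": 0, "ay": 0, "az": 0.8},
  {"hand": 30, "x": 0.0005, "y": 0, "z": 0.0024, "ax": 0, "ay": 0, "az": 0.96},
  {"hand": 30, "x": 0.0005, "y": 0, "z": 0.0028, "ax": 0, "ay": 0, "az": 1.1},
  {"hand": 30, "x": 0.0005, "y": 0, "z": 0.003, "ax": 0, "ay": 0, "az": 1.18},
])

```text
t: 16.3
tool_pos: [0.5868, 0.2527, 0.3781]
orientation: [2.993, -0.955, 0.004]
force: [6.2, -5.0, 1.1]
opening: 0.0437
gripper_force: 30.0
```

>>> carry_out([
  {"hand": 90, "x": 0, "y": 0, "z": 0, "ax": 0, "ay": 0, "az": 0},
  {"hand": 90, "x": 0, "y": 0, "z": 0, "ax": 0, "ay": 0, "az": 0},
  {"hand": 90, "x": 0, "y": 0, "z": 0, "ax": 0, "ay": 0, "az": 0},
  {"hand": 90, "x": 0, "y": 0, "z": 0, "ax": 0, "ay": 0, "az": 0},
  {"hand": 90, "x": 0, "y": 0, "z": -0.02, "ax": 0, "ay": 0, "az": 0},
  {"hand": 90, "x": 0, "y": 0, "z": -0.04, "ax": 0, "ay": 0, "az": 0},
])

```text
t: 17.05
tool_pos: [0.5861, 0.2535, 0.4196]
orientation: [-2.995, 0.948, -0.001]
force: [-0.2, -0.0, 0.1]
opening: 0.0835
gripper_force: 0.0
```

```bash
python3 - <<'E'
from h import *
go(.5855,.2535,.381)
I,D=read_camera('side');cv2.imwrite('pics/s6.png',I)
E
```

```text
t 17.05 pos [0.5861 0.2535 0.4196] yh -125.13 q6 2.512 F [-0.2 -0.   0.1] open 0.0835 gf 0.0
shift [-0.0005  0.0004  0.0386] rot [0. 0. 0.]
```

Rewind the wrist above the knob.

>>> carry_out([
  {"hand": 80, "x": 0, "y": 0, "z": 0, "ax": 0, "ay": 0, "az": -0.18},
  {"hand": 80, "x": 0, "y": 0, "z": 0, "ax": 0, "ay": 0, "az": -0.36},
  {"hand": 80, "x": 0, "y": 0, "z": 0, "ax": 0, "ay": 0, "az": -0.54},
  {"hand": 80, "x": 0, "y": 0, "z": 0, "ax": 0, "ay": 0, "az": -0.72},
  {"hand": 80, "x": 0, "y": 0, "z": 0, "ax": 0, "ay": 0, "az": -0.9},
  {"hand": 80, "x": 0, "y": 0, "z": 0, "ax": 0, "ay": 0, "az": -1.08},
  {"hand": 80, "x": 0, "y": 0, "z": 0, "ax": 0, "ay": 0, "az": -1.26},
  {"hand": 80, "x": 0, "y": 0, "z": 0, "ax": 0, "ay": 0, "az": -1.44},
])

```text
t: 18.1
tool_pos: [0.5863, 0.2535, 0.4192]
orientation: [2.873, 1.271, 0.003]
force: [0.4, -0.6, -0.6]
opening: 0.0742
gripper_force: 0.0
```

>>> carry_out([
  {"hand": 80, "x": 0, "y": 0, "z": 0, "ax": 0, "ay": 0, "az": -0.18},
  {"hand": 80, "x": 0, "y": 0, "z": 0, "ax": 0, "ay": 0, "az": -0.36},
  {"hand": 80, "x": 0, "y": 0, "z": 0, "ax": 0, "ay": 0, "az": -0.54},
  {"hand": 80, "x": 0, "y": 0, "z": 0, "ax": 0, "ay": 0, "az": -0.72},
  {"hand": 80, "x": 0, "y": 0, "z": 0, "ax": 0, "ay": 0, "az": -0.9},
  {"hand": 80, "x": 0, "y": 0, "z": 0, "ax": 0, "ay": 0, "az": -1.08},
  {"hand": 80, "x": 0, "y": 0, "z": 0, "ax": 0, "ay": 0, "az": -1.26},
  {"hand": 80, "x": 0, "y": 0, "z": 0, "ax": 0, "ay": 0, "az": -1.44},
])

```text
t: 19.1
tool_pos: [0.5863, 0.2535, 0.4192]
orientation: [1.322, 2.849, 0.002]
force: [0.3, 0.3, 0.3]
opening: 0.0746
gripper_force: 0.0
```

>>> carry_out([
  {"hand": 80, "x": 0, "y": 0, "z": 0, "ax": 0, "ay": 0, "az": -0.18},
  {"hand": 80, "x": 0, "y": 0, "z": 0, "ax": 0, "ay": 0, "az": -0.36},
  {"hand": 80, "x": 0, "y": 0, "z": 0, "ax": 0, "ay": 0, "az": -0.54},
  {"hand": 80, "x": 0, "y": 0, "z": 0, "ax": 0, "ay": 0, "az": -0.72},
  {"hand": 80, "x": 0, "y": 0, "z": 0, "ax": 0, "ay": 0, "az": -0.9},
  {"hand": 80, "x": 0, "y": 0, "z": 0, "ax": 0, "ay": 0, "az": -1.08},
  {"hand": 80, "x": 0, "y": 0, "z": 0, "ax": 0, "ay": 0, "az": -1.26},
  {"hand": 80, "x": 0, "y": 0, "z": 0, "ax": 0, "ay": 0, "az": -1.44},
])

```text
t: 20.1
tool_pos: [0.5863, 0.2535, 0.4192]
orientation: [-0.884, 3.012, 0.0]
force: [0.0, -0.2, -0.3]
opening: 0.0743
gripper_force: 0.0
```

>>> carry_out([
  {"hand": 80, "x": 0, "y": 0, "z": 0, "ax": 0, "ay": 0, "az": -0.18},
  {"hand": 80, "x": 0, "y": 0, "z": 0, "ax": 0, "ay": 0, "az": -0.36},
  {"hand": 80, "x": 0, "y": 0, "z": 0, "ax": 0, "ay": 0, "az": -0.54},
  {"hand": 80, "x": 0, "y": 0, "z": 0, "ax": 0, "ay": 0, "az": -0.65},
  {"hand": 80, "x": 0, "y": 0, "z": 0, "ax": 0, "ay": 0, "az": -0.65},
  {"hand": 80, "x": 0, "y": 0, "z": 0, "ax": 0, "ay": 0, "az": -0.65},
])

```text
t: 20.85
tool_pos: [0.5862, 0.2535, 0.4184]
orientation: [-1.79, 2.581, -0.0]
force: [-0.4, 0.4, -0.9]
opening: 0.0741
gripper_force: 0.0
```

```bash
python3 - <<'E'
from h import *
go(.5857,.2530,.378)
for c in('top','side'):
  I,D=read_camera(c);P=cloud(c,D);m=(P[...,2]>.212)&(P[...,2]<.235)&(np.hypot(P[...,0]-.585,P[...,1]-.252)<.02);print(c,m.sum(),np.median(P[m][:,2]) if m.any() else 0)
E
```

```text
t 20.85 pos [0.5862 0.2535 0.4184] yh 159.48 q6 -2.456 F [-0.4  0.4 -0.9] open 0.0741 gf 0.0
shift [0.0007 0.0003 0.0404] rot [0. 0. 0.]
top 141 0.22595223688657173
side 84 0.22640689009694792
```

The knob top is now at 0.226 (down 12 mm, as expected), with about 10 mm or 3.8 rad to go. Regrip.

>>> carry_out([
  {"hand": 80, "x": 0.0005, "y": 0, "z": 0.02, "ax": 0, "ay": 0, "az": 0},
  {"hand": 80, "x": 0.0005, "y": 0, "z": 0.04, "ax": 0, "ay": 0, "az": 0},
  {"hand": 80, "x": 0.0005, "y": 0, "z": 0.04, "ax": 0, "ay": 0, "az": 0},
  {"hand": 30, "x": 0.0005, "y": 0, "z": 0.04, "ax": 0, "ay": 0, "az": 0},
  {"hand": 30, "x": 0.0005, "y": 0, "z": 0.04, "ax": 0, "ay": 0, "az": 0},
  {"hand": 30, "x": 0.0005, "y": 0, "z": 0.04, "ax": 0, "ay": 0, "az": 0},
  {"hand": 30, "x": 0.0005, "y": 0, "z": 0.04, "ax": 0, "ay": 0, "az": 0},
  {"hand": 30, "x": 0.0005, "y": 0, "z": 0.04, "ax": 0, "ay": 0, "az": 0},
], newtons=35)

```text
t: 21.95
tool_pos: [0.5859, 0.2531, 0.3783]
orientation: [-1.793, 2.579, 0.0]
force: [-2.8, 0.1, 4.7]
opening: 0.0434
gripper_force: 35.0
```

>>> carry_out([
  {"hand": 30, "x": 0, "y": 0, "z": 0, "ax": 0, "ay": 0, "az": 0},
  {"hand": 30, "x": 0, "y": 0, "z": 0.0003, "ax": 0, "ay": 0, "az": 0.12},
  {"hand": 30, "x": 0, "y": 0, "z": 0.0007, "ax": 0, "ay": 0, "az": 0.28},
  {"hand": 30, "x": 0, "y": 0, "z": 0.0011, "ax": 0, "ay": 0, "az": 0.44},
  {"hand": 30, "x": 0, "y": 0, "z": 0.0015, "ax": 0, "ay": 0, "az": 0.6},
  {"hand": 30, "x": 0, "y": 0, "z": 0.0019, "ax": 0, "ay": 0, "az": 0.76},
  {"hand": 30, "x": 0, "y": 0, "z": 0.0023, "ax": 0, "ay": 0, "az": 0.92},
  {"hand": 30, "x": 0, "y": 0, "z": 0.0028, "ax": 0, "ay": 0, "az": 1.08},
])

```text
t: 22.95
tool_pos: [0.5858, 0.2533, 0.3755]
orientation: [-0.205, 3.134, 0.001]
force: [-4.1, 1.0, 6.9]
opening: 0.0434
gripper_force: 35.0
```

```bash
python3 - <<'E'
from h import *
go(.5857,.2530,.378);print(read_state()['wrist_torque'])
E
```

```text
t 22.95 pos [0.5858 0.2533 0.3755] yh 97.47 q6 -1.373 F [-4.1  1.   6.9] open 0.0434 gf 35.0
shift [ 0.0001 -0.0003 -0.0025] rot [0. 0. 0.]
[0.0485428  0.69586473 0.08058835]
```

>>> carry_out([
  {"hand": 30, "x": 0, "y": 0, "z": 0.0004, "ax": 0, "ay": 0, "az": 0.16},
  {"hand": 30, "x": 0, "y": 0, "z": 0.0008, "ax": 0, "ay": 0, "az": 0.32},
  {"hand": 30, "x": 0, "y": 0, "z": 0.0012, "ax": 0, "ay": 0, "az": 0.48},
  {"hand": 30, "x": 0, "y": 0, "z": 0.0016, "ax": 0, "ay": 0, "az": 0.64},
  {"hand": 30, "x": 0, "y": 0, "z": 0.002, "ax": 0, "ay": 0, "az": 0.8},
  {"hand": 30, "x": 0, "y": 0, "z": 0.0024, "ax": 0, "ay": 0, "az": 0.96},
  {"hand": 30, "x": 0, "y": 0, "z": 0.0028, "ax": 0, "ay": 0, "az": 1.12},
  {"hand": 30, "x": 0, "y": 0, "z": 0.0032, "ax": 0, "ay": 0, "az": 1.28},
])

```text
t: 23.95
tool_pos: [0.5859, 0.2534, 0.3723]
orientation: [1.708, 2.637, 0.002]
force: [-2.7, 2.8, 4.8]
opening: 0.0434
gripper_force: 35.0
```

>>> carry_out([
  {"hand": 30, "x": 0, "y": 0, "z": 0.0003, "ax": 0, "ay": 0, "az": 0.12},
  {"hand": 30, "x": 0, "y": 0, "z": 0.0006, "ax": 0, "ay": 0, "az": 0.24},
  {"hand": 30, "x": 0, "y": 0, "z": 0.0009, "ax": 0, "ay": 0, "az": 0.36},
  {"hand": 30, "x": 0, "y": 0, "z": 0.0012, "ax": 0, "ay": 0, "az": 0.48},
  {"hand": 30, "x": 0, "y": 0, "z": 0.0015, "ax": 0, "ay": 0, "az": 0.6},
  {"hand": 30, "x": 0, "y": 0, "z": 0.0018, "ax": 0, "ay": 0, "az": 0.72},
  {"hand": 30, "x": 0, "y": 0, "z": 0.0021, "ax": 0, "ay": 0, "az": 0.84},
])

```text
t: 24.82
tool_pos: [0.586, 0.2534, 0.3702]
orientation: [-2.633, -1.713, -0.002]
force: [-0.3, 1.7, 5.1]
opening: 0.0435
gripper_force: 35.0
```

```bash
python3 - <<'E'
from h import *
go(.5857,.2530,.378);print(read_state()['wrist_torque'])
E
```

```text
t 24.82 pos [0.586  0.2534 0.3702] yh -23.92 q6 0.745 F [-0.3  1.7  5.1] open 0.0435 gf 35.0
shift [-0.0005 -0.0001 -0.0078] rot [0. 0. 0.]
[0.28285823 0.52052855 0.13478363]
```

>>> carry_out([
  {"hand": 30, "x": 0, "y": 0, "z": 0.0003, "ax": 0, "ay": 0, "az": 0.1},
  {"hand": 30, "x": 0, "y": 0, "z": 0.0005, "ax": 0, "ay": 0, "az": 0.2},
  {"hand": 30, "x": 0, "y": 0, "z": 0.0008, "ax": 0, "ay": 0, "az": 0.3},
  {"hand": 30, "x": 0, "y": 0, "z": 0.001, "ax": 0, "ay": 0, "az": 0.4},
])

```text
t: 25.32
tool_pos: [0.586, 0.2534, 0.3691]
orientation: [-2.921, -1.156, -0.002]
force: [-1.1, 2.1, 4.7]
opening: 0.0435
gripper_force: 35.0
```

```bash
python3 - <<'E'
from h import *
go(.5857,.2530,.378);print(read_state()['wrist_torque'])
E
```

```text
t 25.32 pos [0.586  0.2534 0.3691] yh -46.8 q6 1.144 F [-1.1  2.1  4.7] open 0.0435 gf 35.0
shift [-0.0005  0.0001 -0.0089] rot [0. 0. 0.]
[0.31533869 0.39293323 0.13457854]
```

>>> carry_out([
  {"hand": 30, "x": 0, "y": 0, "z": 0.0003, "ax": 0, "ay": 0, "az": 0.1},
  {"hand": 30, "x": 0, "y": 0, "z": 0.0005, "ax": 0, "ay": 0, "az": 0.2},
  {"hand": 30, "x": 0, "y": 0, "z": 0.0008, "ax": 0, "ay": 0, "az": 0.3},
])

```text
t: 25.7
tool_pos: [0.5859, 0.2533, 0.3688]
orientation: [-3.06, -0.708, -0.002]
force: [-5.7, -1.3, 7.1]
opening: 0.0433
gripper_force: 35.0
```

```bash
python3 - <<'E'
from h import *
go(.5857,.2530,.378);print(read_state()['wrist_torque'])
E
```

```text
t 25.7 pos [0.5859 0.2533 0.3688] yh -63.95 q6 1.444 F [-5.7 -1.3  7.1] open 0.0433 gf 35.0
shift [-0.0003  0.0002 -0.0092] rot [0. 0. 0.]
[-0.1851101   1.20610125  0.6878976 ]
```

The torque jumped from 0.13 to 0.69 N m, so the shoulder is on the bush. One more small nudge to confirm, then release and retreat.

>>> carry_out([
  {"hand": 30, "x": 0, "y": 0, "z": 0, "ax": 0, "ay": 0, "az": 0.08},
  {"hand": 30, "x": 0, "y": 0, "z": 0, "ax": 0, "ay": 0, "az": 0.12},
  {"hand": 30, "x": 0, "y": 0, "z": 0, "ax": 0, "ay": 0, "az": 0.12},
])

```text
t: 26.08
tool_pos: [0.5861, 0.2534, 0.3688]
orientation: [-3.096, -0.527, -0.003]
force: [-2.2, 0.6, 6.1]
opening: 0.0434
gripper_force: 35.0
```

```bash
python3 - <<'E'
from h import *
go(.5857,.2530,.378);print(read_state()['wrist_torque'])
E
```

```text
t 26.07 pos [0.5861 0.2534 0.3688] yh -70.69 q6 1.561 F [-2.2  0.6  6.1] open 0.0434 gf 35.0
shift [-0.0005  0.0002 -0.0092] rot [0. 0. 0.]
[0.22115414 0.46937423 0.35618333]
```

>>> carry_out([
  {"hand": 90, "x": 0, "y": 0, "z": 0, "ax": 0, "ay": 0, "az": 0},
  {"hand": 90, "x": 0, "y": 0, "z": 0, "ax": 0, "ay": 0, "az": 0},
  {"hand": 90, "x": 0, "y": 0, "z": 0, "ax": 0, "ay": 0, "az": 0},
  {"hand": 90, "x": 0, "y": 0, "z": 0, "ax": 0, "ay": 0, "az": 0},
  {"hand": 90, "x": 0, "y": 0, "z": -0.03, "ax": 0, "ay": 0, "az": 0},
  {"hand": 90, "x": 0, "y": 0, "z": -0.07, "ax": 0, "ay": 0, "az": 0},
  {"hand": 90, "x": 0, "y": 0, "z": -0.1, "ax": 0, "ay": 0, "az": 0},
  {"hand": 90, "x": 0, "y": 0, "z": -0.1, "ax": 0, "ay": 0, "az": 0},
])

```text
t: 27.08
tool_pos: [0.5864, 0.2531, 0.4713]
orientation: [-3.096, -0.526, -0.009]
force: [0.2, -0.1, -1.2]
opening: 0.0839
gripper_force: 0.0
```

```bash
python3 - <<'E'
from h import *
go(.40,.2530,.468)
for c in('top','side'):
  I,D=read_camera(c);P=cloud(c,D);m=(P[...,2]>.205)&(P[...,2]<.235)&(np.hypot(P[...,0]-.585,P[...,1]-.252)<.02);print(c,m.sum(),np.median(P[m][:,2]) if m.any() else 0)
  m=(P[...,2]>.038)&(P[...,2]<.055)&(P[...,0]>.38)&(P[...,0]<.54)&(P[...,1]>.2)&(P[...,1]<.32);q=P[m]
  if len(q)>20: r=cv2.minAreaRect(q[:,:2].astype(np.float32));print('board',c,np.round(r[0],4),np.round(r[1],3),r[2],np.median(q[:,2]))
  cv2.imwrite(f'pics/{c}7.png',I)
cv2.imwrite('pics/s7c.png',cv2.resize(cv2.imread('pics/side7.png')[110:250,180:320],(560,560),interpolation=cv2.INTER_CUBIC))
E
```

```text
t 27.07 pos [0.5864 0.2531 0.4713] yh -70.7 q6 1.561 F [ 0.2 -0.1 -1.2] open 0.0839 gf 0.0
shift [-0.1759 -0.0615  0.0023] rot [0. 0. 0.]
top 183 0.2166471432376218
board top [0.4739 0.2589] [0.055 0.133] 85.94027709960938 0.04536366023702931
side 80 0.21670385428584193
board side [0.4718 0.2667] [0.136 0.084] 0.9926244616508484 0.04703835509539933
```

View pics/s7c.png

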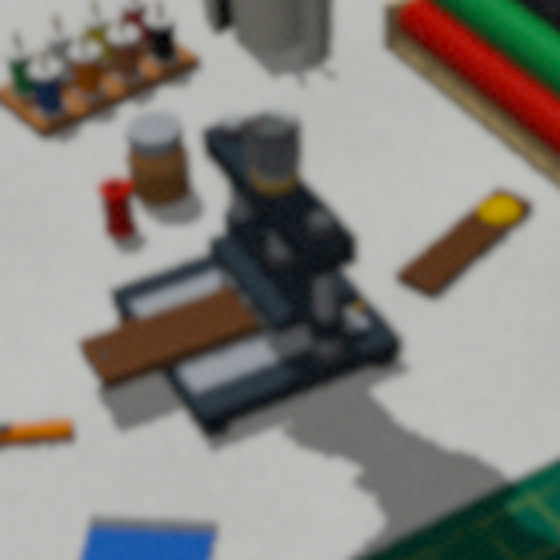

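The shoulder sits on the bush, with the knob top at 0.2166 (0.216 expected). The board is held flat and square, and the gripper is clear.

```bash
python3 -c "
from h import *
print(robot.close_job())"
```

```text
the job is handed in; nothing more can be done
None
```

The emblem board lies flat and square in the press with its emblem under the plate, the knob is screwed fully down on the crossbeam, and the job was handed in at about 27 s; the hand-in call gave no verdict back.

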